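Index the vial stage by one turn of its hand wheel

ROBOT

A 6-joint arm with a two-finger parallel gripper is mounted at the origin on a cart in front of the work surface, level with it; the furniture and walls round the work are solid. World frame = base frame: x ahead of the robot, y to its left, z up, the work surface at z = 0. Lengths are in m, angles in degrees, forces in N, time in s.
With the tool pointing down it reaches from about 0.35 to 0.875 m from the base axis. Payload 4.2 kg.
Tool frame: the origin (TCP) lies on the centre line of the jaws, within the pads' length; the fingertips stand 19 mm ahead of it and the grasp point (between the pads) is the TCP; z points along the fingers, y is the line along which they close (so a half turn about z gives the same grasp; the last joint's range is limited). The gripper opens to 87 mm and grips with 3 to 60 N. Pads are 19 mm wide; open, the fingers measure 117 mm over their backs; the gripper's body (75 mm by 190 mm) begins 51 mm behind the grasp point.
Start: joints at [-61.329, 22.042, 0.453, 0, -68.411, -14.817], TCP at [0.15, -0.607, 0.242] pointing down, gripper open.
Joint ranges: [-179.83, 179.83], [-69.29, 118.12], [-61.27, 80.66], [-181.25, 117.63], [-171.15, -9.14], [-177.46, 177.46]. Speed limits (degrees/s): [159.86, 159.86, 180, 180, 180, 180].

INTERFACE

Orientations are given as a 3x3 rotation matrix whose columns are the frame's x, y, z axes.
In Python, from station import sense, capture, finish_job, search_frame, masks_of gives the robot as it stands.
- The arm moves only by the tool drive_tool, never from a script. Its argument "rows" is a list of rows, each a list of 7 numbers: the opening in per cent of the stroke, from 0 (shut) to 100 (fully open), then the shift along the world's x, y, z in mm, then the turn, a rotation vector about the world's x, y, z in rad. In form: [[fingers, dx, dy, dz, wx, wy, wz], ...]. A call has 1 to 5 rows; each row shifts and turns the commanded pose from where the row before left it; what a row does not reach is not made up. A row lasts 1/12 s, in which the tool goes at most 41.7 mm and 7.16 degrees, less where a joint would pass 70% of its speed; a pose out of reach is approached as far as the arm can. A call is refused whole if a number of a shift passes 41.7 or a number of a turn 0.125, either way. A call with a gripper value outside its range is refused whole. The fingers move at their own pace and stop on an object; the grip force is fixed at half the most. Time passes only in rows, so rows that do not move let the fingers close. It gives the time, the measured TCP pose, the force, the opening and the grip force at its end, in the units of the state.
- sense(): the state, without advancing time (a new reading comes with each control period).
- capture(name): name is "side" or "top"; returns a dict with "frame" (420x560x3 uint8, red, green, blue), "z_map" (420x560 float32, m along the optical axis (not along the pixel's ray), 0 where there is no reading), "fx", "fy", "cx", "cy" (pixels), "R" (3x3) and "t" (3): a world point X has camera coordinates R X + t. Camera axes: x right, y down, z forward; pixel columns grow to the right and rows downward; lengths in m; the calibration is good to about 2 mm. A picture is of the moment at which its call begins.
- finish_job(): hands the job in; it is judged then, once.
Trained networks look in a picture, given as the dict that the camera call returned (one of the last four; its "shot" number tells which), for a name from the list of things; names that differ only in an ending like _2 or _b are one class to them, and where a whole thing is asked for, a point or a joint stands for the part that bears it (a point fixed in the world has none). Each returns a list of dicts, best first, with "p" (0 to 1); they miss things now and then, are a little off and sometimes report something else, mostly with a low value. They report only what shows in the picture. A call takes as long as a camera call.
- search_frame(label, picture): "xy" ([column, row] in pixels, amid what is visible of it).
- masks_of(label, picture): "region" (420x560 bool, what is visible of it) and "xy" ([column, row] in pixels, amid what is visible of it).
The state is a dict: "time_s": time; "joints": joint angles; "joint_velocities": joint speeds; "effort": joint torques, N m; "tcp_pos": TCP position; "ee_rot": TCP orientation; "wrist_force": force on the tool from outside, world axes, zero at the start; "moment": the same for the moment, N m; "gripper_width": opening from 0.0 (shut) to 1.0 (fully open); "gripper_force": force on a finger pad.
Only numpy, scipy, OpenCV 4.12 (cv2) and the standard library are available. Lean on these libraries where they do the work, as an engineer would, in place of code of your own. Each camera call takes 0.05 s, during which the arm holds its last target. There are 200 camera calls.

TASK

Bring the next vial under the filling nozzle: with the fingertips, push the hand wheel round by its upright handle, clockwise seen from above, through exactly one full turn, so that the handle comes back over the fixed steel pointer, and leave it there. Only push the handle, do not pinch it; do not crank the wheel backwards or well past the pointer, keep off the vial carriage, and leave the loose things lying about where they are.

Things in the scene. Friction and masses are not known exactly. Their poses are not given: they have to be found in the camera images.
- wheel (a joint): turn of the hand wheel in rad: 0 at the start, with the handle over the pointer; grows clockwise seen from above, 6.283 is one full turn. It turns level about an upright axis, stiffly (about 2 to 3 N at the handle), stays where it is left, and no stop or detent marks the full turn: it would turn on past it. Each turn moves the carriage 30 mm away from the wheel.
- wheel_axis (a point): point on the upright axis of the hand wheel, at mid height of its rim (71 mm above the bench). The steel wheel is 116 mm across with a rim 12 mm thick and three spokes; rim and spokes end below 80 mm height, the hub nut at 86 mm. It stands on a round grey gearbox.
- handle_mid (a point): middle of the black upright handle on the wheel's rim, 52 mm from the axis; this point is 108 mm above the bench. The handle is a post about 19 mm thick that stands free from 85 mm to 135 mm above the bench and turns with the wheel. Its trailing half in a clockwise turn (where it is pushed) is called grip_rear, its leading half grip_front.
- pointer_tip (a point): top of the fixed steel pointer on the gearbox, 83 mm from the wheel axis and 62 mm above the bench, just outside the rim. At the start the handle stands over it, in line with the axis; the direction differs from run to run. The pointer does not turn.
- gearbox: the round grey gearbox, 100 mm across, which carries the pointer and the wheel; origin under the wheel axis 8 mm above the bench, x axis towards the pointer, z up.
- carriage: aluminium carriage 66 x 126 mm with a row of four capped vials 24 mm in diameter, 30 mm apart; it slides on the rail beside the wheel, tops of the vials 89 mm above the bench. At the start its nearest vial stands 108 mm from the wheel axis. Origin in its middle 10 mm above the bench, y along the rail away from the wheel.
- next_vial (a point): middle of the top of the vial that has to come under the nozzle; it starts 30 mm short of it.
- nozzle_tip (a point): lower tip of the fixed steel nozzle over the vial row, 94 mm above the bench, 180 mm from the wheel axis; its grey arm with the hose barb on it reaches 124 mm above the bench.
- spare_vial: loose capped vial, 24 mm in diameter, 54 mm high, standing near the wheel; origin at its underside. To be left alone.
- stopper: loose tapered rubber stopper, 30 mm in diameter, 24 mm high, near the wheel; origin at its underside. To be left alone.
- clamp_boss: loose clamp boss with two thumb screws, 94 x 24 x 23 mm, lying on the bench; origin at its underside. To be left alone.
- dish: loose glass dish, 60 mm in diameter, 16 mm high; origin at its underside. To be left alone.

How it is judged:
By the outcome, as a careful person would: the job done as asked, in the order asked, and still so for the second after the job is handed in, with the robot touching nothing.
It also fails if it takes over 61 s, if anything falls off the work surface, if the arm or the gripper's body presses on something with over 40 N, if the wrist force passes 120 N, or if a joint passes its speed limit or range.

## Working session

There is one attempt and no reset: what is moved stays moved. The work goes in short steps, Python scripts to look and compute and a tool call to move; the robot and the scene stay as the last step left them, time stands still between calls to the robot, and variables do not carry over. Pictures are saved under pics/ and viewed, at most 10 in all, crops included, and the job is handed in when it is done.

Besides the shell and the picture viewer there is one more tool, called after ">>>" as name(argument=value, ...) on one line, values as JSON. drive_tool: Moves the arm, as the interface text tells. Its arguments: {"type":"object","properties":{"rows":{"type":"array"}},"required":["rows"]}

```bash
mkdir -p pics; cat > h.py <<'E'
import numpy as np,cv2
from station import *
def px2w(c,u,v,z=None):
    # intersect the pixel ray with plane z, or use depth
    d=np.array([(u-c["cx"])/c["fx"],(v-c["cy"])/c["fy"],1.0]); R=np.array(c["R"]);t=np.array(c["t"])
    o=-R.T@t; r=R.T@d
    if z is None: return o+r*c["z_map"][int(round(v)),int(round(u))]
    return o+r*(z-o[2])/r[2]
def cloud(c):
    v,u=np.mgrid[:420,:560]; z=c["z_map"]
    p=np.stack([(u-c["cx"])/c["fx"]*z,(v-c["cy"])/c["fy"]*z,z],-1)
    return (p-np.array(c["t"]))@np.array(c["R"])
def save(c,n): cv2.imwrite("pics/"+n,c["frame"][:,:,::-1])
E
python3 - <<'E'
from h import *
np.set_printoptions(precision=4,suppress=True)
for n in("top","side"):
    c=capture(n);save(c,n+"1.png");P=cloud(c)
    print(n,"cam",-np.array(c["R"]).T@c["t"])
    for l in("handle_mid","gearbox","pointer_tip","wheel_axis","carriage","nozzle_tip","spare_vial","stopper","clamp_boss","dish"):
        m=masks_of(l,c)
        for k in m[:1]:
            q=P[k["region"]&(c["z_map"]>0)]
            print(l,round(k["p"],2),np.round(k["xy"]),"med",np.median(q,0),"lo",np.percentile(q,3,0),"hi",np.percentile(q,97,0))
        for k in search_frame(l,c)[:1]: print("   sf",round(k["p"],2),np.round(k["xy"],1))
print(sense())
E
```

```text
top cam [ 0.3824 -0.111   1.3866]
handle_mid 0.94 [240. 214.] med [0.5106 0.006  0.076 ] lo [ 0.4554 -0.0405  0.0113] hi [0.5607 0.0627 0.1295]
   sf 0.73 [238.4 213.7]
gearbox 0.75 [240. 215.] med [0.5086 0.0087 0.0703] lo [ 0.458  -0.0401  0.0162] hi [0.5581 0.0613 0.1003]
   sf 0.92 [240.8 217.1]
pointer_tip 0.76 [240. 214.] med [0.5106 0.0109 0.069 ] lo [ 0.4607 -0.0403  0.0109] hi [0.5589 0.0619 0.0993]
   sf 0.57 [240.6 215.9]
wheel_axis 0.77 [239. 213.] med [0.5124 0.0058 0.0759] lo [ 0.4555 -0.0405  0.0064] hi [0.5637 0.0622 0.1294]
   sf 0.92 [240.  213.9]
   sf 0.76 [187.7 198.6]
nozzle_tip 0.68 [180. 196.] med [0.5718 0.1703 0.0152] lo [ 0.4796 -0.0107  0.0035] hi [0.6497 0.3009 0.1147]
   sf 0.8 [178.7 194.8]
spare_vial 0.65 [286. 214.] med [ 0.5069 -0.1157  0.0527] lo [ 0.4993 -0.1266  0.0091] hi [ 0.5201 -0.1073  0.0581]
stopper 0.53 [275. 238.] med [ 0.4481 -0.0871  0.0237] lo [ 0.4345 -0.1009 -0.0013] hi [ 0.462  -0.0749  0.0296]
   sf 0.41 [274.4 240.4]
clamp_boss 0.47 [384. 247.] med [ 0.4151 -0.3942  0.0201] lo [ 0.3776 -0.407  -0.0021] hi [ 0.4557 -0.3825  0.0273]
[... 1241 characters left out ...]
. 144.] med [ 0.4262 -0.3932  0.0187] lo [ 0.3838 -0.4145 -0.0004] hi [ 0.4663 -0.3839  0.0255]
   sf 0.85 [224.8 141.4]
{'time_s': 2.1, 'joints': array([-61.3286,  22.0406,   0.4539,  -0.0008, -68.4108, -14.8157]), 'joint_velocities': array([-0.0248,  0.0788, -0.0422,  0.0704, -0.01  , -0.032 ]), 'effort': array([  0.0003, -39.0461,  18.7626,   4.2245,   0.0155,  -0.    ]), 'tcp_pos': array([ 0.1497, -0.6068,  0.2416]), 'ee_rot': array([[-0.9709, -0.2395,  0.    ],
       [-0.2395,  0.9709, -0.    ],
       [-0.    , -0.    , -1.    ]]), 'wrist_force': array([ 0.5778, -0.7193, -0.4984]), 'moment': array([-0.0016,  0.0255,  0.0073]), 'gripper_force': 0.0, 'gripper_width': 1.0006908562169385}
```

```bash
python3 - <<'E'
from h import *
from scipy.optimize import least_squares
np.set_printoptions(precision=4,suppress=True)
ims=[]
for n in("top","side"):
    c=capture(n);P=cloud(c);ok=(c["z_map"]>0)&(np.hypot(P[...,0]-.51,P[...,1]-.01)<.1)
    h=P[ok&(P[...,2]>.126)&(P[...,2]<.142)];print(n,"handle top",len(h),np.median(h,0),h.min(0),h.max(0))
    r=P[ok&(P[...,2]>.071)&(P[...,2]<.083)&(np.hypot(P[...,0]-.51,P[...,1]-.01)>.043)&(np.hypot(P[...,0]-.51,P[...,1]-.01)<.07)]
    f=least_squares(lambda p:np.hypot(r[:,0]-p[0],r[:,1]-p[1])-.052,[.51,.01],loss="soft_l1",f_scale=.003)
    print("axis",f.x,len(r))
    u,v=(240,214) if n=="top" else (309,262)
    ims.append(cv2.resize(c["frame"][v-60:v+60,u-75:u+75],(500,400),interpolation=cv2.INTER_CUBIC))
    save(c,n+"2.png")
    print(c["fx"])
a=np.vstack(ims);a=cv2.resize(np.hstack(ims),(800,320));cv2.imwrite("pics/crop1.png",a[:,:,::-1])
E
```

```text
top handle top 33 [ 0.5425 -0.026   0.1329] [ 0.5346 -0.0333  0.1263] [ 0.5503 -0.02    0.1398]
axis [0.5078 0.011 ] 483
489.4808888634883
side handle top 50 [ 0.5472 -0.0277  0.1339] [ 0.5396 -0.0368  0.1263] [ 0.5541 -0.0217  0.1386]
axis [0.5105 0.009 ] 669
437.5364330784642
```

View pics/top1.png

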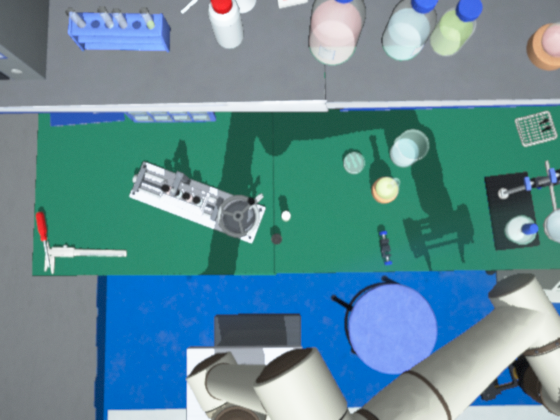

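View pics/crop1.png

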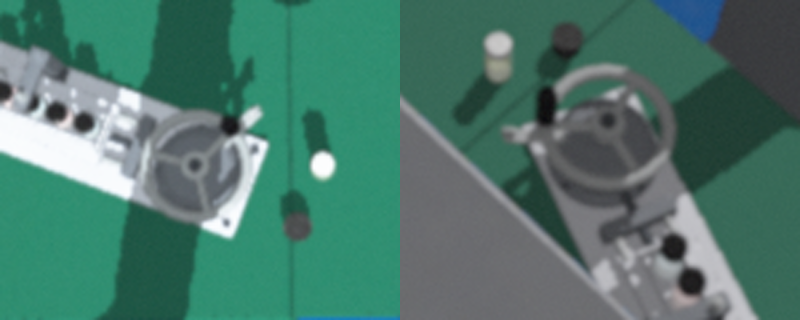

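The handle stands at about (0.545, -0.027), at -46° from the axis at (0.509, 0.010). In the top crop it is at pixel (231, 125), with the pointer just outside it at (252, 115). The carriage lies up and to the left. I will circle the wheel with the fingers shut, starting behind the handle at about -8°.

>>> drive_tool(rows=[[0, 22.8, 33.9, 0, 0, 0, 0.029], [0, 22.8, 33.9, 0, 0, 0, 0.029], [0, 22.8, 33.9, 0, 0, 0, 0.029], [0, 22.8, 33.9, 0, 0, 0, 0.029], [0, 22.8, 33.9, 0, 0, 0, 0.029]])

```text
time_s: 2.62
tcp_pos: [0.2642, -0.4358, 0.2417]
ee_rot: [[-0.926, -0.378, 0.0], [-0.378, 0.926, -0.0], [-0.0, -0.0, -1.0]]
wrist_force: [0.4, 0.5, 0.9]
gripper_width: 0.707
gripper_force: 0.0
```

>>> drive_tool(rows=[[0, 22.8, 33.9, 0, 0, 0, 0.029], [0, 22.8, 33.9, 0, 0, 0, 0.029], [0, 22.8, 33.9, 0, 0, 0, 0.029], [0, 22.8, 33.9, 0, 0, 0, 0.029], [0, 22.8, 33.9, 0, 0, 0, 0.029]])

```text
time_s: 3.03
tcp_pos: [0.3784, -0.266, 0.242]
ee_rot: [[-0.861, -0.508, 0.001], [-0.508, 0.861, -0.0], [-0.001, -0.001, -1.0]]
wrist_force: [1.2, -1.0, -0.0]
gripper_width: 0.327
gripper_force: 0.0
```

>>> drive_tool(rows=[[0, 22.8, 33.9, 0, 0, 0, 0.029], [0, 22.8, 33.9, 0, 0, 0, 0.029], [0, 22.8, 33.9, 0, 0, 0, 0.029], [0, 22.8, 33.9, 0, 0, 0, 0.029], [0, 22.8, 33.9, 0, 0, 0, 0.029]])

```text
time_s: 3.45
tcp_pos: [0.4924, -0.0963, 0.242]
ee_rot: [[-0.778, -0.628, 0.001], [-0.628, 0.778, 0.0], [-0.001, -0.001, -1.0]]
wrist_force: [0.2, -1.5, -0.1]
gripper_width: 0.02
gripper_force: 0.0
```

>>> drive_tool(rows=[[0, 22.8, 33.9, 0, 0, 0, 0.029], [0, 22.8, 33.9, 0, 0, 0, 0.029], [0, 22.8, 33.9, 0, 0, 0, 0.029], [0, 0, 0, 0, 0, 0, 0], [0, 0, 0, 0, 0, 0, 0]])

```text
time_s: 3.87
tcp_pos: [0.5608, 0.0053, 0.2409]
ee_rot: [[-0.72, -0.694, -0.001], [-0.694, 0.72, -0.0], [0.001, 0.0, -1.0]]
wrist_force: [0.6, -0.0, 0.3]
gripper_width: 0.001
gripper_force: 0.0
```

>>> drive_tool(rows=[[0, 0, -2, -30, 0, 0, 0], [0, 0, 0, -30, 0, 0, 0], [0, 0, 0, -30, 0, 0, 0], [0, 0, 0, -30, 0, 0, 0], [0, 0, 0, 0, 0, 0, 0]])

```text
time_s: 4.28
tcp_pos: [0.5553, -0.0004, 0.116]
ee_rot: [[-0.724, -0.689, -0.012], [-0.689, 0.724, -0.002], [0.01, 0.007, -1.0]]
wrist_force: [0.5, -0.3, -0.3]
gripper_width: 0.005
gripper_force: 0.0
```

```bash
python3 - <<'E'
from h import *
ims=[]
for n,u,v in(("top",240,214),("side",309,262)):
    c=capture(n)
    ims.append(cv2.resize(c["frame"][v-60:v+60,u-75:u+75],(400,320),interpolation=cv2.INTER_CUBIC))
cv2.imwrite("pics/crop2.png",np.hstack(ims)[:,:,::-1])
# tool-centre offsets per 10 deg from -8 deg, r=52
a=np.radians(-8-10*np.arange(45)); p=52*np.c_[np.cos(a),np.sin(a)]
for i,d in enumerate(np.diff(p,axis=0)): print(-8-10*i,np.round(d,1).tolist(),end="; ")
E
```

```text
-8 [-2.0, -8.8]; -18 [-3.5, -8.3]; -28 [-4.9, -7.6]; -38 [-6.2, -6.6]; -48 [-7.2, -5.5]; -58 [-8.1, -4.1]; -68 [-8.7, -2.7]; -78 [-9.0, -1.1]; -88 [-9.1, 0.5]; -98 [-8.8, 2.0]; -108 [-8.3, 3.5]; -118 [-7.6, 4.9]; -128 [-6.6, 6.2]; -138 [-5.5, 7.2]; -148 [-4.1, 8.1]; -158 [-2.7, 8.7]; -168 [-1.1, 9.0]; -178 [0.5, 9.1]; -188 [2.0, 8.8]; -198 [3.5, 8.3]; -208 [4.9, 7.6]; -218 [6.2, 6.6]; -228 [7.2, 5.5]; -238 [8.1, 4.1]; -248 [8.7, 2.7]; -258 [9.0, 1.1]; -268 [9.1, -0.5]; -278 [8.8, -2.0]; -288 [8.3, -3.5]; -298 [7.6, -4.9]; -308 [6.6, -6.2]; -318 [5.5, -7.2]; -328 [4.1, -8.1]; -338 [2.7, -8.7]; -348 [1.1, -9.0]; -358 [-0.5, -9.1]; -368 [-2.0, -8.8]; -378 [-3.5, -8.3]; -388 [-4.9, -7.6]; -398 [-6.2, -6.6]; -408 [-7.2, -5.5]; -418 [-8.1, -4.1]; -428 [-8.7, -2.7]; -438 [-9.0, -1.1];
```

View pics/crop2.png

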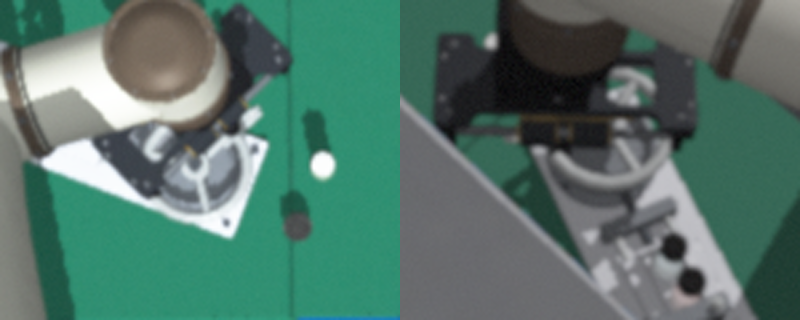

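Nothing is touching: the fingers are behind the handle, which the gripper hides. I start pushing.

>>> drive_tool(rows=[[0, 0, 0, 0, 0, 0, 0], [0, -2, -8.8, 0, 0, 0, 0], [0, -3.5, -8.3, 0, 0, 0, 0], [0, -4.9, -7.6, 0, 0, 0, 0], [0, -6.2, -6.6, 0, 0, 0, 0]])

```text
time_s: 4.8
tcp_pos: [0.5437, -0.0294, 0.1229]
ee_rot: [[-0.723, -0.691, 0.003], [-0.691, 0.723, 0.003], [-0.004, -0.0, -1.0]]
wrist_force: [-2.1, 11.0, 2.9]
gripper_width: 0.004
gripper_force: 4.5
```

>>> drive_tool(rows=[[0, -7.2, -5.5, 0, 0, 0, 0], [0, -8.1, -4.1, 0, 0, 0, 0], [0, -8.7, -2.7, 0, 0, 0, 0]])

```text
time_s: 5.05
tcp_pos: [0.5208, -0.0417, 0.1228]
ee_rot: [[-0.723, -0.691, 0.006], [-0.691, 0.723, 0.002], [-0.006, -0.003, -1.0]]
wrist_force: [3.4, 3.6, -0.3]
gripper_width: 0.006
gripper_force: 1.7
```

```bash
python3 - <<'E'
from h import *
print(sense())
ims=[]
for n,u,v in(("top",240,214),("side",309,262)):
    c=capture(n)
    P=cloud(c);h=P[(c["z_map"]>0)&(np.hypot(P[...,0]-.509,P[...,1]-.01)<.07)&(P[...,2]>.126)&(P[...,2]<.142)]
    print(n,len(h),np.median(h,0) if len(h) else "")
    ims.append(cv2.resize(c["frame"][v-60:v+60,u-75:u+75],(400,320),interpolation=cv2.INTER_CUBIC))
cv2.imwrite("pics/crop3.png",np.hstack(ims)[:,:,::-1])
E
```

```text
{'time_s': 5.05, 'joints': array([ 13.19884266,  19.02813909, -23.33908928,  -0.06919663,
       -47.26039334, -59.42208549]), 'joint_velocities': array([ -1.17619424,  -8.83843903, -13.99818268,   1.45798141,
         5.04578747,   0.8987875 ]), 'effort': array([ -1.9303076 , -31.76166773,  12.975474  ,   3.40328045,
        -1.20809477,   0.04908575]), 'tcp_pos': array([ 0.52084253, -0.04172247,  0.12279211]), 'ee_rot': array([[-0.72258725, -0.69125259,  0.00612532],
       [-0.69125327,  0.72260875,  0.00234761],
       [-0.006049  , -0.00253779, -0.99997848]]), 'wrist_force': array([ 3.44463271,  3.56657757, -0.33529845]), 'moment': array([ 0.82144196, -0.85045777, -0.0705218 ]), 'gripper_force': 1.6999405925162137, 'gripper_width': 0.005775370260868605}
top 0 
side 15 [ 0.52367651 -0.03526857  0.13305157]
```

View pics/crop3.png

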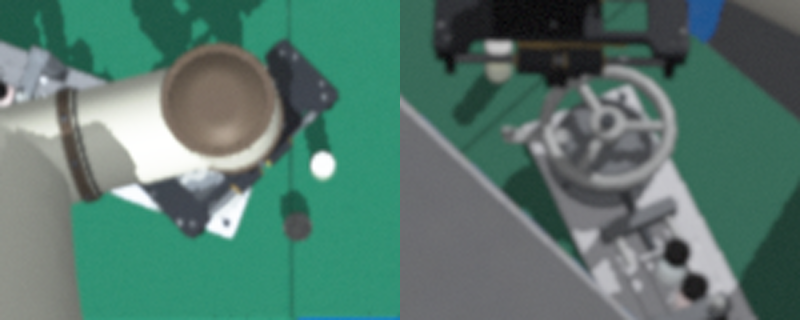

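The handle is hidden behind the fingers in both views, but the spokes have turned. The reaction force of 3.5 N in x and y lies along the push direction, so I continue the arc.

>>> drive_tool(rows=[[0, -9, -1.1, 0, 0, 0, 0], [0, -9.1, 0.5, 0, 0, 0, 0], [0, -8.8, 2, 0, 0, 0, 0], [0, -8.3, 3.5, 0, 0, 0, 0], [0, -7.6, 4.9, 0, 0, 0, 0]])

```text
time_s: 5.57
tcp_pos: [0.4763, -0.0324, 0.1218]
ee_rot: [[-0.722, -0.691, 0.001], [-0.691, 0.722, -0.0], [-0.001, -0.001, -1.0]]
wrist_force: [4.0, -0.8, 0.8]
gripper_width: 0.007
gripper_force: 1.7
```

>>> drive_tool(rows=[[0, -6.6, 6.2, 0, 0, 0, 0], [0, -5.5, 7.2, 0, 0, 0, 0], [0, -4.1, 8.1, 0, 0, 0, 0], [0, -2.7, 8.7, 0, 0, 0, 0], [0, -1.1, 9, 0, 0, 0, 0]])

```text
time_s: 5.98
tcp_pos: [0.4587, 0.0077, 0.1226]
ee_rot: [[-0.721, -0.693, 0.006], [-0.693, 0.721, -0.0], [-0.004, -0.004, -1.0]]
wrist_force: [4.6, -3.0, 0.6]
gripper_width: -0.002
gripper_force: 1.7
```

```bash
python3 - <<'E'
from h import *
ims=[]
for n,u,v in(("top",240,214),("side",309,262)):
    c=capture(n)
    P=cloud(c);h=P[(c["z_map"]>0)&(np.hypot(P[...,0]-.509,P[...,1]-.01)<.07)&(P[...,2]>.126)&(P[...,2]<.142)]
    print(n,len(h),np.median(h,0) if len(h) else "")
    ims.append(cv2.resize(c["frame"][v-60:v+60,u-75:u+75],(400,320),interpolation=cv2.INTER_CUBIC))
cv2.imwrite("pics/crop4.png",np.hstack(ims)[:,:,::-1])
E
```

```text
top 0 
side 68 [0.46333853 0.03041528 0.13288478]
```

View pics/crop4.png

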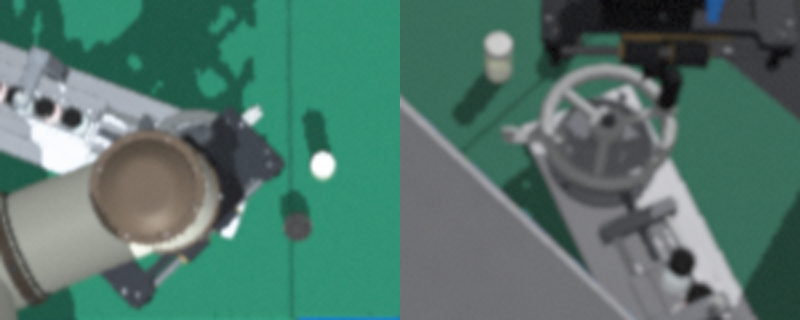

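In the side view the handle at crop pixel (668, 85) is just ahead of the fingers, at about -204° absolute. That is a turn of about 158°. Continuing.

>>> drive_tool(rows=[[0, 0.5, 9.1, 0, 0, 0, 0], [0, 2, 8.8, 0, 0, 0, 0], [0, 3.5, 8.3, 0, 0, 0, 0], [0, 4.9, 7.6, 0, 0, 0, 0], [0, 6.2, 6.6, 0, 0, 0, 0]])

```text
time_s: 6.5
tcp_pos: [0.4734, 0.0468, 0.121]
ee_rot: [[-0.722, -0.692, -0.002], [-0.692, 0.722, -0.003], [0.004, -0.0, -1.0]]
wrist_force: [5.7, -15.9, -5.7]
gripper_width: 0.006
gripper_force: 6.7
```

>>> drive_tool(rows=[[0, 7.2, 5.5, 0, 0, 0, 0], [0, 8.1, 4.1, 0, 0, 0, 0], [0, 8.7, 2.7, 0, 0, 0, 0], [0, 9, 1.1, 0, 0, 0, 0], [0, 9.1, -0.5, 0, 0, 0, 0]])

```text
time_s: 6.92
tcp_pos: [0.5155, 0.0604, 0.1208]
ee_rot: [[-0.722, -0.691, -0.003], [-0.691, 0.722, -0.0], [0.002, 0.002, -1.0]]
wrist_force: [-2.3, 0.4, 0.2]
gripper_width: 0.008
gripper_force: 1.1
```

```bash
python3 - <<'E'
from h import *
for n in("top","side"):
    c=capture(n);save(c,n+"5.png")
    P=cloud(c);h=P[(c["z_map"]>0)&(np.hypot(P[...,0]-.509,P[...,1]-.01)<.07)&(P[...,2]>.126)&(P[...,2]<.142)]
    print(n,len(h),np.median(h,0) if len(h) else "")
E
```

```text
top 0 
side 7 [0.52176884 0.07216965 0.13245156]
```

>>> drive_tool(rows=[[0, 8.8, -2, 0, 0, 0, 0], [0, 8.3, -3.5, 0, 0, 0, 0], [0, 7.6, -4.9, 0, 0, 0, 0], [0, 6.6, -6.2, 0, 0, 0, 0], [0, 5.5, -7.2, 0, 0, 0, 0]])

```text
time_s: 7.43
tcp_pos: [0.5518, 0.0354, 0.121]
ee_rot: [[-0.723, -0.691, -0.004], [-0.691, 0.723, -0.001], [0.003, 0.002, -1.0]]
wrist_force: [-8.1, 0.9, 2.2]
gripper_width: 0.012
gripper_force: 3.3
```

>>> drive_tool(rows=[[0, 4.1, -8.1, 0, 0, 0, 0], [0, 2.7, -8.7, 0, 0, 0, 0], [0, 1.1, -9, 0, 0, 0, 0], [0, 0, 0, 0, 0, 0, 0]])

```text
time_s: 7.77
tcp_pos: [0.5535, 0.0085, 0.1202]
ee_rot: [[-0.726, -0.688, -0.017], [-0.688, 0.726, -0.001], [0.013, 0.011, -1.0]]
wrist_force: [-18.1, 4.9, 6.6]
gripper_width: 0.004
gripper_force: 7.9
```

```bash
python3 - <<'E'
from h import *
ims=[]
for n,u,v in(("top",240,214),("side",309,262)):
    c=capture(n)
    P=cloud(c);h=P[(c["z_map"]>0)&(np.hypot(P[...,0]-.509,P[...,1]-.01)<.07)&(P[...,2]>.126)&(P[...,2]<.142)]
    print(n,len(h),np.median(h,0) if len(h) else "")
    ims.append(cv2.resize(c["frame"][v-60:v+60,u-75:u+75],(400,320),interpolation=cv2.INTER_CUBIC))
cv2.imwrite("pics/crop6.png",np.hstack(ims)[:,:,::-1])
E
```

```text
top 0 
side 4 [0.55983235 0.01505522 0.12850143]
```

View pics/crop6.png

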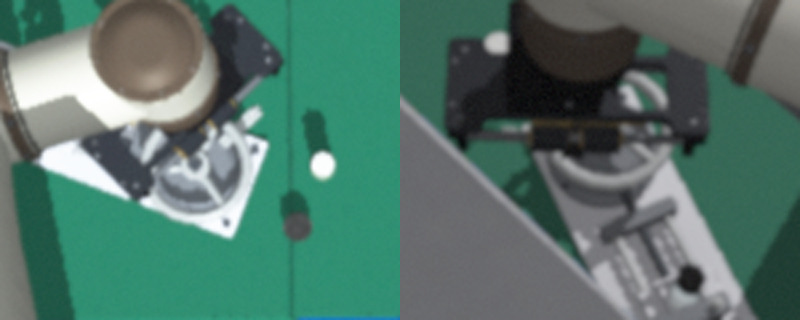

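```bash
python3 - <<'E'
from h import *
s=sense();print(s["tcp_pos"],s["wrist_force"],s["moment"],s["joint_velocities"],s["time_s"])
E
```

```text
[0.55555427 0.00955204 0.12001805] [-5.79541043  4.36697153 -0.05065631] [ 1.33840297  1.62378329 -0.09414451] [0.25728662 0.64419261 1.72733167 1.57325963 5.98066402 0.31558512] 7.8667
```

>>> drive_tool(rows=[[0, -6, 10, 0, 0, 0, 0], [0, 0, 4, 20, 0, 0, 0], [0, 0, 0, 35, 0, 0, 0], [0, 0, 0, 35, 0, 0, 0], [0, 0, 0, 20, 0, 0, 0]])

```text
time_s: 8.28
tcp_pos: [0.5579, 0.0248, 0.2366]
ee_rot: [[-0.721, -0.693, 0.011], [-0.693, 0.721, 0.001], [-0.008, -0.007, -1.0]]
wrist_force: [0.3, -0.1, 0.2]
gripper_width: 0.008
gripper_force: 0.0
```

>>> drive_tool(rows=[[0, -20, -35, 0, 0, 0, 0], [0, -20, -35, 0, 0, 0, 0], [0, -20, -35, 0, 0, 0, 0], [0, -20, -35, 0, 0, 0, 0], [0, -20, -35, 0, 0, 0, 0]])

```text
time_s: 8.7
tcp_pos: [0.4553, -0.1521, 0.2327]
ee_rot: [[-0.721, -0.693, 0.005], [-0.693, 0.721, -0.001], [-0.003, -0.005, -1.0]]
wrist_force: [0.2, 0.4, 0.7]
gripper_width: 0.007
gripper_force: 0.0
```

>>> drive_tool(rows=[[0, -20, -35, 0, 0, 0, 0], [0, -20, -35, 0, 0, 0, 0], [0, -20, -35, 0, 0, 0, 0]])

```text
time_s: 8.95
tcp_pos: [0.3951, -0.2577, 0.2329]
ee_rot: [[-0.722, -0.692, 0.005], [-0.692, 0.722, -0.002], [-0.002, -0.005, -1.0]]
wrist_force: [1.1, -0.1, 0.4]
gripper_width: 0.005
gripper_force: 0.0
```

```bash
cat >> h.py <<'E'
def handle():
    ims=[]
    ref={"top":(.5078,.011),"side":(.5105,.009)}
    for n,u,v in(("top",240,214),("side",309,262)):
        c=capture(n);P=cloud(c);h=P[(c["z_map"]>0)&(np.hypot(P[...,0]-.51,P[...,1]-.01)<.1)&(P[...,2]>.126)&(P[...,2]<.142)]
        if len(h):
            m=np.median(h,0);print(n,len(h),m,"mean",h.mean(0),"angle",np.degrees(np.arctan2(m[1]-ref[n][1],m[0]-ref[n][0])))
        ims.append(cv2.resize(c["frame"][v-60:v+60,u-75:u+75],(400,320),interpolation=cv2.INTER_CUBIC))
    return np.hstack(ims)[:,:,::-1]
E
python3 - <<'E'
from h import *
cv2.imwrite("pics/crop7.png",handle())
E
```

```text
top 33 [ 0.55324275 -0.01263945  0.13251234] mean [ 0.5537527  -0.01161165  0.13285866] angle -27.483582606238688
side 55 [ 0.55750826 -0.01282731  0.13310887] mean [ 0.55746668 -0.01324593  0.13247098] angle -24.906825543215486
```

View pics/crop7.png

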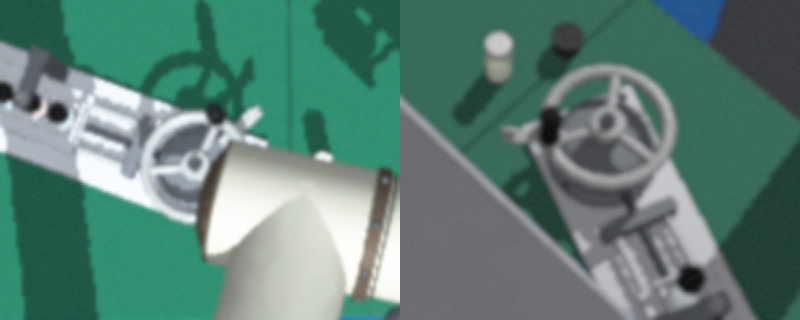

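19.5° remain according to both cameras. I will go back behind the handle and push straight along the final tangent.

>>> drive_tool(rows=[[0, 22.8, 32.6, 1, 0, 0, 0], [0, 22.8, 32.6, 0, 0, 0, 0], [0, 22.8, 32.6, 0, 0, 0, 0], [0, 22.8, 32.6, 0, 0, 0, 0], [0, 22.8, 32.6, 0, 0, 0, 0]])

```text
time_s: 9.47
tcp_pos: [0.5112, -0.0906, 0.2336]
ee_rot: [[-0.722, -0.692, 0.005], [-0.692, 0.722, -0.0], [-0.003, -0.004, -1.0]]
wrist_force: [1.2, -0.4, 0.6]
gripper_width: 0.006
gripper_force: 0.0
```

>>> drive_tool(rows=[[0, 22.8, 32.6, 0, 0, 0, 0], [0, 22.8, 32.6, 0, 0, 0, 0], [0, 22.8, 32.6, 0, 0, 0, 0], [0, 0, 0, 0, 0, 0, 0], [0, 0, 0, 0, 0, 0, 0]])

```text
time_s: 9.88
tcp_pos: [0.5792, 0.0078, 0.2324]
ee_rot: [[-0.72, -0.694, 0.002], [-0.694, 0.72, 0.0], [-0.002, -0.002, -1.0]]
wrist_force: [0.2, -1.2, 0.2]
gripper_width: 0.004
gripper_force: 0.0
```

>>> drive_tool(rows=[[0, 0, -3, -30, 0, 0, 0], [0, 0, 0, -30, 0, 0, 0], [0, 0, 0, -30, 0, 0, 0], [0, 0, 0, -22, 0, 0, 0], [0, 0, 0, 0, 0, 0, 0]])

```text
time_s: 10.3
tcp_pos: [0.574, 0.0012, 0.1162]
ee_rot: [[-0.723, -0.69, -0.008], [-0.69, 0.723, -0.001], [0.007, 0.005, -1.0]]
wrist_force: [-1.6, -0.2, 0.7]
gripper_width: 0.002
gripper_force: 0.0
```

>>> drive_tool(rows=[[0, 0, 0, 0, 0, 0, 0], [0, 0, 0, 0, 0, 0, 0]])

```text
time_s: 10.47
tcp_pos: [0.5785, 0.0021, 0.1225]
ee_rot: [[-0.722, -0.692, 0.004], [-0.692, 0.722, 0.0], [-0.003, -0.003, -1.0]]
wrist_force: [0.1, 0.3, 0.6]
gripper_width: 0.003
gripper_force: 0.0
```

>>> drive_tool(rows=[[0, -3.4, -2.8, 0, 0, 0, 0], [0, -3.4, -2.8, 0, 0, 0, 0], [0, -3.4, -2.8, 0, 0, 0, 0], [0, -3.4, -2.8, 0, 0, 0, 0], [0, -3.4, -2.8, 0, 0, 0, 0]])

```text
time_s: 10.88
tcp_pos: [0.5613, -0.0117, 0.1219]
ee_rot: [[-0.722, -0.692, 0.005], [-0.692, 0.722, 0.001], [-0.004, -0.003, -1.0]]
wrist_force: [5.1, 0.5, 0.2]
gripper_width: 0.004
gripper_force: 1.8
```

>>> drive_tool(rows=[[0, 0, 0, 0, 0, 0, 0], [0, 0, 0, 0, 0, 0, 0], [0, 0, 0, 0, 0, 0, 0]])

```text
time_s: 11.13
tcp_pos: [0.5597, -0.012, 0.1207]
ee_rot: [[-0.722, -0.692, -0.001], [-0.692, 0.722, -0.0], [0.001, 0.0, -1.0]]
wrist_force: [2.1, 1.1, 1.9]
gripper_width: 0.006
gripper_force: 1.1
```

>>> drive_tool(rows=[[0, 7, 7, 0, 0, 0, 0], [0, 7, 7, 10, 0, 0, 0], [0, 0, 0, 35, 0, 0, 0], [0, 0, 0, 35, 0, 0, 0], [0, 0, 0, 30, 0, 0, 0]])

```text
time_s: 11.55
tcp_pos: [0.5732, 0.0026, 0.2311]
ee_rot: [[-0.722, -0.692, -0.004], [-0.692, 0.722, -0.001], [0.004, 0.002, -1.0]]
wrist_force: [1.6, -0.4, 0.3]
gripper_width: 0.002
gripper_force: 0.0
```

>>> drive_tool(rows=[[0, -20, -35, 0, 0, 0, 0], [0, -20, -35, 0, 0, 0, 0], [0, -20, -35, 0, 0, 0, 0], [0, -20, -35, 0, 0, 0, 0], [0, -20, -35, 0, 0, 0, 0]])

```text
time_s: 11.97
tcp_pos: [0.4718, -0.1733, 0.2296]
ee_rot: [[-0.722, -0.692, -0.004], [-0.692, 0.722, 0.001], [0.003, 0.004, -1.0]]
wrist_force: [0.6, -1.0, -0.3]
gripper_width: 0.006
gripper_force: 0.0
```

>>> drive_tool(rows=[[0, -20, -35, 0, 0, 0, 0], [0, -20, -35, 0, 0, 0, 0], [0, -20, -35, 0, 0, 0, 0], [0, 0, -35, 0, 0, 0, 0], [0, 0, -35, 0, 0, 0, 0]])

```text
time_s: 12.38
tcp_pos: [0.4119, -0.3484, 0.2299]
ee_rot: [[-0.723, -0.691, -0.003], [-0.691, 0.723, 0.002], [0.001, 0.004, -1.0]]
wrist_force: [1.4, -0.0, 0.5]
gripper_width: 0.007
gripper_force: 0.0
```

```bash
python3 - <<'E'
from h import *
cv2.imwrite("pics/crop8.png",handle())
# image comparison with the start: dark handle top centroid in the same pixels
for n in("top","side"):
    a=cv2.imread(f"pics/{n}2.png",0).astype(float); c=capture(n);save(c,n+"8.png");b=cv2.imread(f"pics/{n}8.png",0).astype(float)
    P=cloud(c); 
    u,v=(240,214) if n=="top" else (309,262)
    for i in(a,b):
        w=i[v-60:v+60,u-75:u+75]
        cu,cv=(231/400*150,125/320*120) if n=="top" else (146/400*150,105/320*120)
        yy,xx=np.mgrid[:120,:150]; m=np.clip(60-w,0,None)*(np.hypot(xx-cu,yy-cv)<11)
        print(n,(m*xx).sum()/m.sum(),(m*yy).sum()/m.sum())
E
```

```text
top 36 [ 0.54467229 -0.02420543  0.13264774] mean [ 0.54510467 -0.02427445  0.13264477] angle -43.67522472156868
side 47 [ 0.54893844 -0.02529793  0.13304895] mean [ 0.54870232 -0.02576006  0.13259179] angle -41.74195600302545
top 85.83242059145674 46.44906900328587
top 85.46793349168647 45.228028503562946
side 54.206380208333336 39.3740234375
side 54.14672521039151 41.038419319429195
```

View pics/crop8.png

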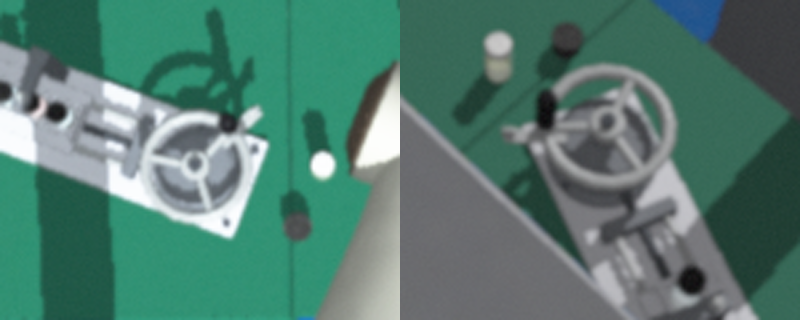

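About 3.2° (2.9 mm) remain, and depth and image centroids agree on both cameras. I retrace the same path and add 3 mm along the tangent.

>>> drive_tool(rows=[[0, 0, 35, 0, 0, 0, 0], [0, 0, 35, 0, 0, 0, 0], [0, 20, 35, 0, 0, 0, 0], [0, 20, 35, 0, 0, 0, 0], [0, 20, 35, 0, 0, 0, 0]])

```text
time_s: 13.0
tcp_pos: [0.4735, -0.1696, 0.2306]
ee_rot: [[-0.721, -0.693, -0.001], [-0.693, 0.721, 0.001], [0.001, 0.001, -1.0]]
wrist_force: [0.8, -0.1, 0.3]
gripper_width: 0.004
gripper_force: 0.0
```

>>> drive_tool(rows=[[0, 20, 35, 0, 0, 0, 0], [0, 20, 35, 0, 0, 0, 0], [0, 20, 35, 0, 0, 0, 0], [0, 20, 35, 0, 0, 0, 0], [0, 20, 35, 0, 0, 0, 0]])

```text
time_s: 13.42
tcp_pos: [0.5733, 0.0058, 0.2303]
ee_rot: [[-0.72, -0.693, -0.002], [-0.693, 0.72, -0.0], [0.002, 0.001, -1.0]]
wrist_force: [0.2, -0.1, -0.1]
gripper_width: 0.001
gripper_force: 0.0
```

>>> drive_tool(rows=[[0, 0, 0, 0, 0, 0, 0], [0, 0, 0, -35, 0, 0, 0], [0, 0, 0, -35, 0, 0, 0], [0, 0, 0, -25, 0, 0, 0], [0, 0, 0, -15, 0, 0, 0]])

```text
time_s: 13.83
tcp_pos: [0.5707, 0.0035, 0.1168]
ee_rot: [[-0.721, -0.693, -0.008], [-0.693, 0.721, -0.001], [0.006, 0.005, -1.0]]
wrist_force: [-0.1, 0.0, -0.0]
gripper_width: 0.004
gripper_force: 0.0
```

>>> drive_tool(rows=[[0, 0, 0, 0, 0, 0, 0], [0, 0, 0, 0, 0, 0, 0], [0, 0, 0, 0, 0, 0, 0]])

```text
time_s: 14.08
tcp_pos: [0.5745, 0.0031, 0.1218]
ee_rot: [[-0.721, -0.693, 0.002], [-0.693, 0.721, 0.0], [-0.001, -0.001, -1.0]]
wrist_force: [-0.1, -0.9, 0.7]
gripper_width: 0.008
gripper_force: 0.0
```

>>> drive_tool(rows=[[0, -4, -4, 0, 0, 0, 0], [0, -4, -4, 0, 0, 0, 0], [0, -3, -3, 0, 0, 0, 0], [0, -2, -2, 0, 0, 0, 0], [0, -1, -1, 0, 0, 0, 0]])

```text
time_s: 14.5
tcp_pos: [0.5599, -0.0121, 0.1212]
ee_rot: [[-0.723, -0.691, 0.001], [-0.691, 0.723, 0.0], [-0.001, -0.001, -1.0]]
wrist_force: [1.2, 1.2, 0.3]
gripper_width: 0.006
gripper_force: 0.5
```

>>> drive_tool(rows=[[0, -1, -1, 0, 0, 0, 0], [0, -1, -1, 0, 0, 0, 0], [0, 0, 0, 0, 0, 0, 0], [0, 0, 0, 0, 0, 0, 0]])

```text
time_s: 14.83
tcp_pos: [0.5589, -0.0136, 0.1211]
ee_rot: [[-0.722, -0.692, 0.002], [-0.692, 0.722, 0.0], [-0.001, -0.001, -1.0]]
wrist_force: [2.3, 0.8, 1.5]
gripper_width: 0.006
gripper_force: 1.0
```

>>> drive_tool(rows=[[0, -0.7, -0.5, 0, 0, 0, 0], [0, -0.6, -0.5, 0, 0, 0, 0], [0, 0, 0, 0, 0, 0, 0], [0, 0, 0, 0, 0, 0, 0]])

```text
time_s: 15.17
tcp_pos: [0.5575, -0.0147, 0.1209]
ee_rot: [[-0.722, -0.692, 0.002], [-0.692, 0.722, -0.0], [-0.001, -0.001, -1.0]]
wrist_force: [4.3, -0.9, 0.8]
gripper_width: 0.006
gripper_force: 1.8
```

>>> drive_tool(rows=[[0, 7, 7, 0, 0, 0, 0], [0, 7, 7, 10, 0, 0, 0], [0, 0, 0, 35, 0, 0, 0], [0, 0, 0, 35, 0, 0, 0], [0, 0, 0, 30, 0, 0, 0]])

```text
time_s: 15.58
tcp_pos: [0.5693, -0.0005, 0.2311]
ee_rot: [[-0.722, -0.692, -0.005], [-0.692, 0.722, -0.001], [0.004, 0.003, -1.0]]
wrist_force: [-0.2, -0.0, 1.3]
gripper_width: 0.004
gripper_force: 0.0
```

>>> drive_tool(rows=[[0, -20, -35, 0, 0, 0, 0], [0, -20, -35, 0, 0, 0, 0], [0, -20, -35, 0, 0, 0, 0], [0, -20, -35, 0, 0, 0, 0], [0, -20, -35, 0, 0, 0, 0]])

```text
time_s: 16.0
tcp_pos: [0.4678, -0.1763, 0.2295]
ee_rot: [[-0.722, -0.692, -0.005], [-0.692, 0.722, 0.001], [0.003, 0.005, -1.0]]
wrist_force: [0.4, 0.2, -0.1]
gripper_width: 0.008
gripper_force: 0.0
```

>>> drive_tool(rows=[[0, -20, -35, 0, 0, 0, 0], [0, -20, -35, 0, 0, 0, 0], [0, -20, -35, 0, 0, 0, 0], [0, 0, -35, 0, 0, 0, 0], [0, 0, -35, 0, 0, 0, 0]])

```text
time_s: 16.42
tcp_pos: [0.4081, -0.3511, 0.2298]
ee_rot: [[-0.723, -0.691, -0.004], [-0.691, 0.723, 0.003], [0.001, 0.005, -1.0]]
wrist_force: [1.2, 0.9, 0.4]
gripper_width: 0.008
gripper_force: 0.0
```

```bash
python3 - <<'E'
from h import *
cv2.imwrite("pics/crop9.png",handle());handle()
for n in("top","side"):
    a=cv2.imread(f"pics/{n}2.png",0).astype(float); c=capture(n);save(c,n+"9.png");b=cv2.imread(f"pics/{n}9.png",0).astype(float)
    u,v=(240,214) if n=="top" else (309,262)
    for i in(a,b):
        w=i[v-60:v+60,u-75:u+75]
        x0,y0=(231/400*150,125/320*120) if n=="top" else (146/400*150,105/320*120)
        yy,xx=np.mgrid[:120,:150]; m=np.clip(60-w,0,None)*(np.hypot(xx-x0,yy-y0)<11)
        print(n,(m*xx).sum()/m.sum(),(m*yy).sum()/m.sum())
E
```

```text
top 33 [ 0.54296851 -0.02591689  0.13292563] mean [ 0.54324209 -0.02660369  0.13311197] angle -46.389400626154156
side 54 [ 0.54731876 -0.02781536  0.13265797] mean [ 0.54656975 -0.02789013  0.13212072] angle -44.9973574050384
top 33 [ 0.54210672 -0.02593794  0.13262394] mean [ 0.54269438 -0.02659749  0.13305852] angle -47.115099941763845
side 55 [ 0.54727953 -0.02768526  0.13254732] mean [ 0.54660115 -0.02803644  0.13206001] angle -44.926480655838986
top 85.83242059145674 46.44906900328587
top 86.23684210526316 46.13947368421053
side 54.206380208333336 39.3740234375
side 54.11762576909157 39.67897213174086
```

View pics/crop9.png

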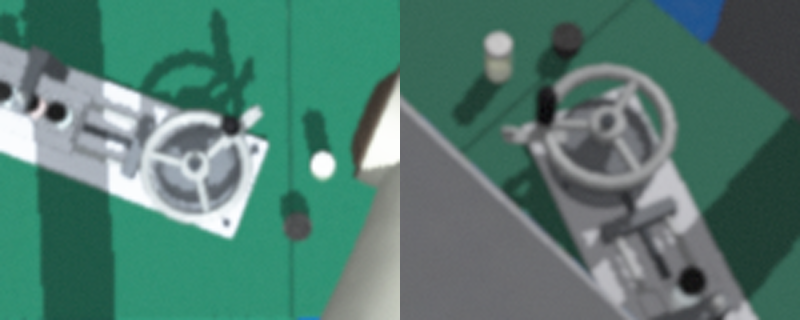

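The handle is back at its starting pixels, (231, 125) in the top crop and (546, 105) in the side crop. The angles match the start within about 0.5° in both cameras, the loose things are where they were, and the arm is clear.

```bash
python3 -c "
from station import *
print(finish_job())"
```

```text
the job is handed in; nothing more can be done
None
```

The wheel was pushed through one full clockwise turn, the handle is back over the pointer to within about half a degree by both cameras, and the job is handed in with the arm clear.

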